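Restart the stopped conveyor from its button station

ROBOT

A 6-joint arm with a two-finger parallel gripper is mounted at the origin on the work surface. World frame = base frame: x ahead of the robot, y to its left, z up, the work surface at z = 0. Lengths are in mm, angles in rad, forces in N, time in s.
With the tool pointing down it reaches from about 325 to 875 mm from the base axis. Payload 4.4 kg.
Tool frame: the origin (TCP) lies on the centre line of the jaws, within the pads' length; the fingertips stand ahead of it and the grasp point (between the pads) lies 6 mm ahead of it (ctrl.tcp_to_tips is the z of the fingertips in the tool frame, in mm); z points along the fingers, y is the line along which they close (so a half turn about z gives the same grasp; the last joint's range is limited). The gripper opens to 85 mm and grips with 20 to 120 N. Pads are 22 mm wide; open, the fingers measure 114 mm over their backs; the gripper's body (76 mm by 85 mm) begins 54 mm behind the grasp point. The pads swing forward as they close: fully open they stand 13 mm farther back than shut.
Start: joints at [0.99, 0.207, 1.542, -0, 1.393, -0.15], TCP at [240.128, 522.461, 256.282] pointing down, gripper open.
Joint ranges: [-2.73, 2.73], [-0.86, 2.22], [0.23, 2.46], [-1.11, 4.25], [0.08, 2.63], [-2.82, 2.82]. Speed limits (rad/s): [2.79, 2.79, 3.14, 3.14, 3.14, 3.14].

INTERFACE

Orientations are given as a 3x3 rotation matrix whose columns are the frame's x, y, z axes.
In Python, from plant import ctrl, sensors, optics gives the robot as it stands. Calls block until the motion is done:
- ctrl.move_ptp(position, orientation): joint-space move of the TCP to a pose.
- ctrl.move_l(position, rot=None, vel=150, threshold=None): straight line of the TCP; rot=None keeps the orientation; vel is the mean speed in mm/s. With threshold (N) it stops when the force on the tool has changed by that much, and returns True; else False.
- ctrl.set_joints(angles): joint-space move.
- ctrl.gripper_to(opening, force=None): finger opening in mm; force is the grip in N (None keeps the last); returns when the fingers have stopped.
- ctrl.hold(seconds).
- ctrl.solve_ik(position, orientation): joint angles nearest the present ones, or None.
- sensors.read_state(): the state.
- optics.grab_frame(name): name is "scene" or "top" or "wrist"; returns (picture, depth): 480x640x3 uint8, red, green, blue; 480x640 float32, mm along the optical axis (not along the pixel's ray), 0 where there is no reading.
- optics.camera_params(name): a dict with "mtx" (3x3 intrinsics, pixels), "R" (3x3) and "t" (3): a world point X has camera coordinates R X + t; the wrist camera has in their place "T_tool_cam" (4x4, takes a point from camera to tool coordinates, whose origin is the TCP and whose axes are the flange's). Camera axes: x right, y down, z forward; pixel columns grow to the right and rows downward; lengths in mm; the calibration is good to about 2 mm. The wrist camera is an equidistant fisheye: a pixel r from the principal point sees the ray r / f radians off the axis. A picture is of the moment at which its call begins: read the wrist's pose just before it. camera_params takes no time and is no camera call.
A pose or a line that the arm cannot do raises ctrl.MotionError and nothing moves.
- ctrl.finish_job(): hands the job in; it is judged then, once.
The state is a dict: "t": time; "q": joint angles; "qvel": joint speeds; "tau": joint torques, N m; "eef_pos": TCP position; "eef_rot": TCP orientation; "force": force on the tool from outside, world axes, zero at the start; "wrist_torque": the same for the moment, N m; "grip_width": finger opening in mm; "grasp_force": force on a finger pad.
Only numpy, scipy, OpenCV 4.12 (cv2) and the standard library are available. Lean on these libraries where they do the work, as an engineer would, in place of code of your own. Each camera call takes 0.05 s, during which the arm holds its last target. There are 200 camera calls.

TASK

Restart the belt conveyor at the four-box button station: with the fingertips, press the square reset button well in and let it come up again, then do the same with the small flat round start button, pressing gently. Leave the mushroom-shaped stop button, the selector with the bar grip and the cans, carton and cup around the station untouched, and finish with the hand clear of everything.

Things in the scene. Friction and masses are not known exactly. Their poses are not given: they have to be found in the camera images.
- carrier: Fixed steel plate lying on the table, 100 mm (its x) by 340 mm (its y), 6 mm thick; origin at the centre of its underside. Four equal button boxes stand on it in a row along its y, their centres 80 mm apart at y = -120, -40, 40 and 120 mm, in an order that changes.
- reset_box: Grey plastic box, 72 x 72 mm, 50 mm tall, fixed on the carrier plate (its underside is 6 mm above the table, its lid 56 mm above it); origin at the centre of its underside, z up. It carries the square reset button in the middle of its lid.
- reset_top (a point): Centre of the top face of the reset button: a flat square steel cap, 34 x 34 mm, standing 14 mm above its box lid (about 70 mm above the table) when released. It is pressed straight down. The point moves down with the cap.
- reset (a joint): Travel of the reset button in m: 0 released, 0.008 all the way in. A spring pushes back with 1.5 N at first and 4.5 N all the way in, and brings it up again when let go; it counts as pressed beyond 0.005.
- start_box: Grey plastic box, 72 x 72 mm, 50 mm tall, fixed on the carrier plate (its underside is 6 mm above the table, its lid 56 mm above it); origin at the centre of its underside, z up. It carries the flat round start button in the middle of its lid.
- start_top (a point): Centre of the top face of the start button: a flat round steel cap, 30 mm in diameter, standing 14 mm above its box lid (about 70 mm above the table) when released. It is pressed straight down. The point moves down with the cap.
- start (a joint): Travel of the start button in m, as for the reset button: 0 released, 0.008 all the way in, 1.5 N rising to 4.5 N, springs back; counts as pressed beyond 0.005.
- stop_box: Grey plastic box, 72 x 72 mm, 50 mm tall, fixed on the carrier plate (its underside is 6 mm above the table, its lid 56 mm above it); origin at the centre of its underside, z up. It carries the stop button, which must be left alone: a domed steel mushroom head 44 mm in diameter on a neck.
- stop_top (a point): Top of the stop button's mushroom head, 27 mm above its box lid.
- selector_box: Grey plastic box, 72 x 72 mm, 50 mm tall, fixed on the carrier plate (its underside is 6 mm above the table, its lid 56 mm above it); origin at the centre of its underside, z up. It carries the selector, which must be left alone: a steel disc 34 mm in diameter with a bar grip 38 mm long, 10 mm wide, at any angle within about 0.5 rad of the box's x.
- selector_end (a point): Top of the selector's bar grip near one end, 17 mm from the selector's axis, 20 mm above its box lid.
- can_a: Loose plain aluminium drinks can, 65 mm in diameter, 115 mm tall, standing beyond one end of the row of boxes; origin at the centre of its underside.
- can_b: The same kind of can, beyond the other end of the row; origin at the centre of its underside.
- carton: Loose flat white carton, 55 x 105 mm, 24 mm thick, lying on the table on the far side of the boxes; origin at the centre of its underside.
- cup: Loose empty white plastic cup, 70 mm across the rim, 68 mm tall, standing on the table on the robot's side of the boxes; origin at the centre of its underside.
Things that resemble listed ones, but are neither listed nor needed, are in the scene too. Leave any yellow look-alike of the cup alone. Of the things that look like the carton, take the one that is farthest from the robot's base at the start.

How it is judged (in metres and radians):
On the way, in this order (a step that is already met when the one before it is completed fails the run):
1. the square reset button is pressed in with the fingers, the start button being up (value of joint reset above 0.005 m and value of joint start below 0.002 m and contact force between reset_box and the fingers above 0.5 N), for 0.06 s.
2. the reset button has come up again (value of joint reset below 0.0015 m), for 0.06 s.
3. the round start button is pressed in with the fingers, the reset button being up (value of joint start above 0.005 m and value of joint reset below 0.002 m and contact force between start_box and the fingers above 0.5 N), for 0.06 s.
4. the start button has come up again (value of joint start below 0.0015 m), for 0.06 s.
At the end, for the whole second after the job is handed in: Both buttons are up again (within 1.5 mm), the stop button within 1 mm and the selector's bar end within 3 mm of where they were, and the two cans, the carton and the cup upright, at rest and within 8 mm of where they stood (value of joint each of reset, start below 0.0015 m and distance of stop_top from where it was at the start of the episode below 0.001 m and distance of selector_end from where it was at the start of the episode below 0.003 m and distance of each of can_a, can_b, carton, cup from where it was at the start of the episode below 0.008 m and angle between each of can_a, can_b, carton, cup's own z axis and vertical below 0.1 rad and linear speed of each of can_a, can_b, carton, cup below 0.02 m/s); the robot touches nothing.
It fails at once if the stop button or its box is touched (over 1 N) (contact force between stop_box and the fingers above 1 N or contact force between stop_box and the arm above 1 N).
It fails at once if the selector or its box is touched (over 1 N) (contact force between selector_box and the fingers above 1 N or contact force between selector_box and the arm above 1 N).
It fails at once if a button is pressed roughly (over 30 N) ((contact force between reset_box and the fingers above 30 N or contact force between reset_box and the arm above 30 N) or (contact force between start_box and the fingers above 30 N or contact force between start_box and the arm above 30 N)).
It fails at once if a can, the carton or the cup is touched (over 1 N), or shifted or lifted by more than 8 mm ((contact force between can_a and the fingers above 1 N or contact force between can_a and the arm above 1 N) or (contact force between can_b and the fingers above 1 N or contact force between can_b and the arm above 1 N) or (contact force between carton and the fingers above 1 N or contact force between carton and the arm above 1 N) or (contact force between cup and the fingers above 1 N or contact force between cup and the arm above 1 N) or distance of any of can_a, can_b, carton, cup from where it was at the start of the episode above 0.008 m).
It also fails if it takes over 40 s, if anything falls off the work surface, if the arm or the gripper's body presses on something with over 40 N, if the wrist force passes 120 N, or if a joint passes its speed limit or range.

## Working session

There is one attempt and no reset: what is moved stays moved. The work goes in short steps, each a Python script; the robot and the scene stay as the last script left them, time stands still between calls to the robot, and variables do not carry over. Pictures are saved under pics/ and viewed, at most 10 in all, crops included, and the job is handed in when it is done.

```bash
mkdir -p pics; python3 - <<'E'
from plant import ctrl,sensors,optics
import cv2,numpy as np
for n in("top","scene"):
    im,d=optics.grab_frame(n); cv2.imwrite(f"pics/{n}0.png",im[:,:,::-1]); np.savez(f"{n}0.npz",im=im,d=d)
    p=optics.camera_params(n); print(n,p)
print(ctrl.tcp_to_tips, sensors.read_state()["t"])
E
```

```text
top {'mtx': array([[433.84036252,   0.        , 320.20221408],
       [  0.        , 433.84036252, 240.22262351],
       [  0.        ,   0.        ,   1.        ]]), 'R': array([[ 1.27075468e-02, -9.99919250e-01, -1.03989792e-04],
       [-9.89927454e-01, -1.25658999e-02, -1.41016784e-01],
       [ 1.41004091e-01,  1.89491974e-03, -9.90007200e-01]]), 't': array([ 19.64298806, 533.91231866, 753.60818821])}
scene {'mtx': array([[506.10019398,   0.        , 323.28753946],
       [  0.        , 506.10019398, 235.56634244],
       [  0.        ,   0.        ,   1.        ]]), 'R': array([[ 0.84862726,  0.52889464, -0.01011143],
       [ 0.42030835, -0.68575732, -0.59420349],
       [-0.32120503,  0.50000735, -0.80425119]]), 't': array([-435.92443024, -152.61326466, 1060.94822964])}
25.0 0.1
```

View pics/top0.png

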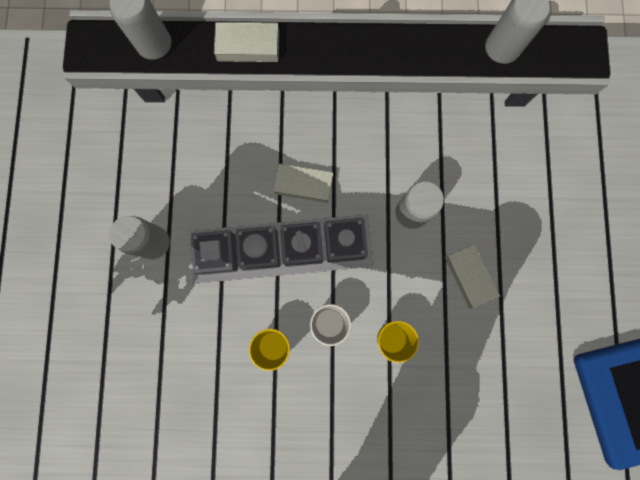

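View pics/scene0.png

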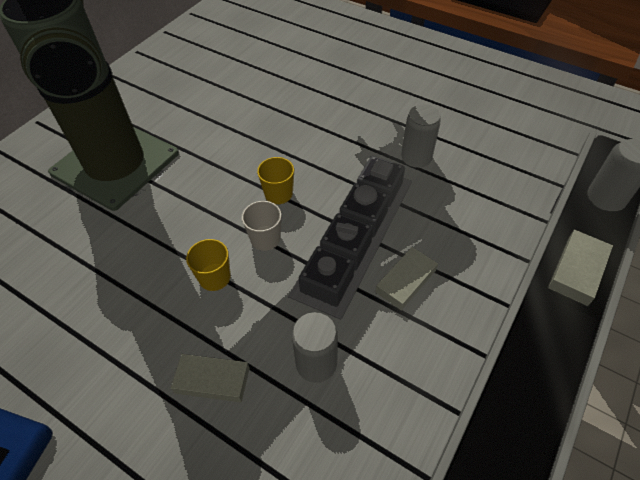

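The top view shows the row: square cap (212,250), larger round (256,246), bar grip (302,241), small round (347,238). Cans are at (135,235) and (422,202), the white cup at (330,325), yellow cups at (270,350) and (398,342), and cartons at (304,182) on the far side of the boxes and (472,276). Another box sits on the background belt at (247,42). Next I'll check the two round candidates in a crop.

```bash
cat > h.py <<'E'
import numpy as np,cv2
from plant import optics
def ray(n,uv):
    p=optics.camera_params(n);R,t=p["R"],p["t"]
    return -R.T@t, R.T@np.linalg.inv(p["mtx"])@np.array([*uv,1.])
def at_z(n,uv,z):
    o,d=ray(n,uv); return o+d*(z-o[2])/d[2]
def tri(a,b):
    (o,d),(p,e)=ray("top",a),ray("scene",b)
    s=np.linalg.lstsq(np.c_[d,-e],p-o,rcond=None)[0]
    return (o+d*s[0]+p+e*s[1])/2,np.linalg.norm(o+d*s[0]-p-e*s[1])
def cloud(n,d):
    v,u=np.mgrid[:480,:640]; p=optics.camera_params(n);K=p["mtx"]
    X=np.stack([(u-K[0,2])/K[0,0]*d,(v-K[1,2])/K[1,1]*d,d],-1)
    return (X-p["t"])@p["R"]
E
python3 - <<'E'
from h import *
T=np.load("top0.npz");S=np.load("scene0.npz")
a=T["im"][210:285,180:380];b=S["im"][145:310,290:420]
g=lambda x:np.clip((x/255.)**.5*255,0,255).astype(np.uint8)[:,:,::-1]
a=cv2.resize(g(a),None,fx=4,fy=4,interpolation=2);b=cv2.resize(g(b),None,fx=4,fy=4,interpolation=2)[:600]
cv2.imwrite("pics/a.png",a);cv2.imwrite("pics/b.png",cv2.resize(g(S["im"][145:310,290:420]),None,fx=3.6,fy=3.6,interpolation=2))
c=cloud("top",T["d"])
for uv in[(212,250),(256,246),(302,241),(347,238),(130,228),(135,235),(422,197),(330,308),(304,182),(472,276)]:
    print(uv,c[uv[1]-2:uv[1]+3,uv[0]-2:uv[0]+3].reshape(-1,3).mean(0).round(1))
E
```

```text
(212, 250) [509.4 214.7  70.3]
(256, 246) [515.8 136.4  82.6]
(302, 241) [526.7  58.   73.9]
(347, 238) [533.6 -20.5  70. ]
(130, 228) [539.  340.5 115.3]
(135, 235) [523.2 319.4 143.1]
(422, 197) [ 597.6 -142.6  115.1]
(330, 308) [411.5   7.3  33.1]
(304, 182) [646.5  58.5  24.1]
(472, 276) [ 472.8 -252.9   23.9]
```

View pics/a.png

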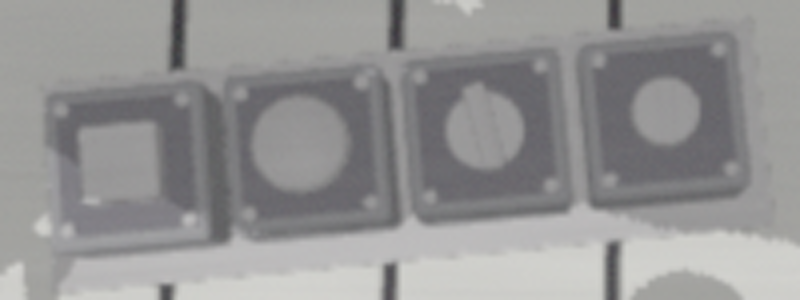

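View pics/b.png

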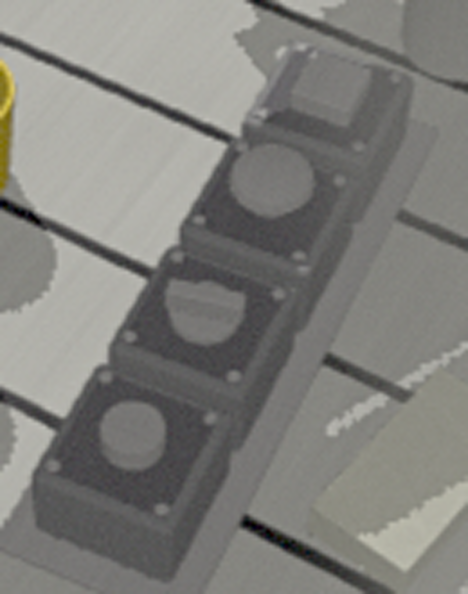

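The crops confirm it: reset is the square at top (209.7,250) and scene (381,169). Start is the flat small round at top (346.4,237.6) and scene (326.7,264). The mushroom (82.6 mm high, 44 mm wide) and the bar selector lie between them. Now I'll triangulate, close the fingers, go above reset and check with the wrist camera.

```bash
python3 - <<'E'
from h import *
from plant import ctrl,sensors
T=np.load("top0.npz");S=np.load("scene0.npz")
print("tri",[(x.round(1),round(e,1)) for x,e in(tri((209.7,250),(381.1,168.9)),tri((346.4,237.6),(326.7,263.9)))])
for n,D in(("top",T),("scene",S)):
    c=cloud(n,D["d"]).reshape(-1,3)
    for x,y in((511,216),(534,-20)):
        m=(abs(c[:,2]-70)<5)&(np.hypot(c[:,0]-x,c[:,1]-y)<30); q=c[m]
        print(n,m.sum(),q.mean(0).round(1),(q[:,:2].min(0)/2+q[:,:2].max(0)/2).round(1))
s=sensors.read_state();print(s["eef_rot"].round(2))
print(optics.camera_params("wrist")["T_tool_cam"].round(2),optics.camera_params("wrist")["mtx"].round(1))
ctrl.gripper_to(0,20);print(ctrl.tcp_to_tips,sensors.read_state()["grip_width"])
ctrl.move_ptp([511,216,220],s["eef_rot"])
s=sensors.read_state();im,d=optics.grab_frame("wrist")
cv2.imwrite("pics/w1.png",im[:,:,::-1]);print(s["eef_pos"].round(1),s["eef_rot"].round(3),s["t"],s["force"].round(2))
E
```

```text
tri [(array([508.7, 219.4,  62.7]), np.float64(3.9)), (array([534.3, -20. ,  66.6]), np.float64(1.3))]
top 382 [508.6 218.5  70.1] [509.4 218.7]
top 222 [534.2 -19.1  70.1] [534.  -18.8]
scene 257 [509.3 215.4  69.3] [508.6 216.7]
scene 236 [534.7 -22.2  69.3] [534.2 -21.5]
[[-0.91  0.42 -0.  ]
 [ 0.42  0.91 -0.  ]
 [ 0.   -0.   -1.  ]]
[[   0.     -0.95   -0.31   78.94]
 [   1.      0.     -0.     -0.31]
 [   0.     -0.31    0.95 -116.9 ]
 [   0.      0.      0.      1.  ]] [[371.6   0.  321.8]
 [  0.  371.6 245.5]
 [  0.    0.    1. ]]
25.0 0.06850195397130544
[510.7 216.9 220.1] [[-0.909  0.417 -0.001]
 [ 0.417  0.909 -0.001]
 [ 0.001 -0.002 -1.   ]] 2.3833 [ 0.34 -0.13 -1.13]
```

View pics/w1.png

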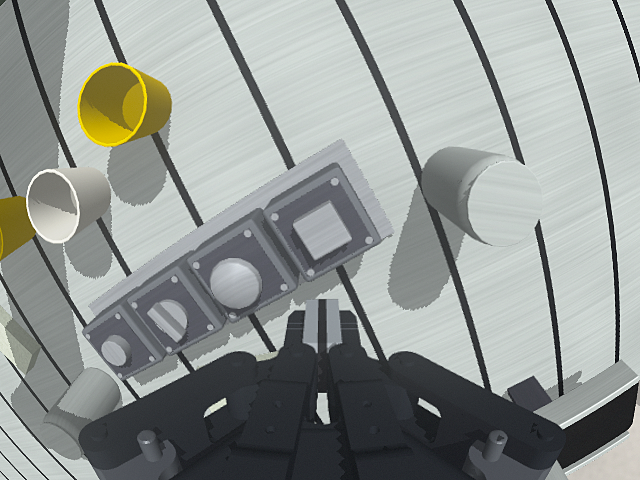

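The wrist view shows the reset cap at (322,231), the mushroom at (236,284), the selector at (167,320) and start at (116,350), with the can at (505,203) well aside. I'll cross-check the estimates by intersecting wrist rays with z=70.

```bash
cat >> h.py <<'E'
def wrist_at_z(s,uv,z):
    p=optics.camera_params("wrist");K,T=p["mtx"],p["T_tool_cam"]
    a=(np.array(uv)-K[:2,2])/K[0,0];r=np.linalg.norm(a)
    d=np.r_[a/r*np.sin(r),np.cos(r)];R=s["eef_rot"]
    d=R@T[:3,:3]@d;o=R@T[:3,3]+s["eef_pos"]
    return o+d*(z-o[2])/d[2]
E
python3 - <<'E'
from h import *
from plant import ctrl,sensors
s=sensors.read_state()
for uv in((322,231),(116,350)):print(wrist_at_z(s,uv,70).round(1))
E
```

```text
[506.7 218.4  70. ]
[531.1 -13.1  70. ]
```

```bash
cat >> h.py <<'E'
def press(x,y):
    from plant import ctrl,sensors
    f=lambda k:print(k,(lambda s:(s["eef_pos"].round(1),s["force"].round(2),round(s["t"],2)))(sensors.read_state()))
    ctrl.move_l([x,y,102]); ctrl.hold(.2); f("above")
    print("hit",ctrl.move_l([x,y,85],vel=10,threshold=5)); f("down")
    ctrl.hold(.2); f("held")
    ctrl.move_l([x,y,110],vel=40); ctrl.hold(.2); f("up")
    ctrl.move_l([x,y,220])
E
python3 -c "
from h import *
press(508.5,217.5)"
```

```text
above (array([509.5, 217.7, 103.3]), array([ 0.33,  0.07, -0.64]), 3.57)
hit True
down (array([508.5, 217.5,  87.2]), array([-1.08, -0.33,  4.68]), 4.93)
held (array([508.5, 217.5,  87.1]), array([-0.09,  0.67,  4.12]), 5.13)
up (array([508.2, 217.4, 109.6]), array([ 0.27, -0.48,  0.87]), 6.07)
```

Reset was pressed about 7.9 mm with about 5 N, then released. Now I'll move over start and verify there.

```bash
python3 - <<'E'
from h import *
from plant import ctrl,sensors
ctrl.move_l([533.5,-20,220]);ctrl.hold(.3)
s=sensors.read_state();im,d=optics.grab_frame("wrist")
cv2.imwrite("pics/w2.png",im[:,:,::-1]);print(s["eef_pos"].round(1))
E
```

```text
[533.5 -19.6 220. ]
```

View pics/w2.png

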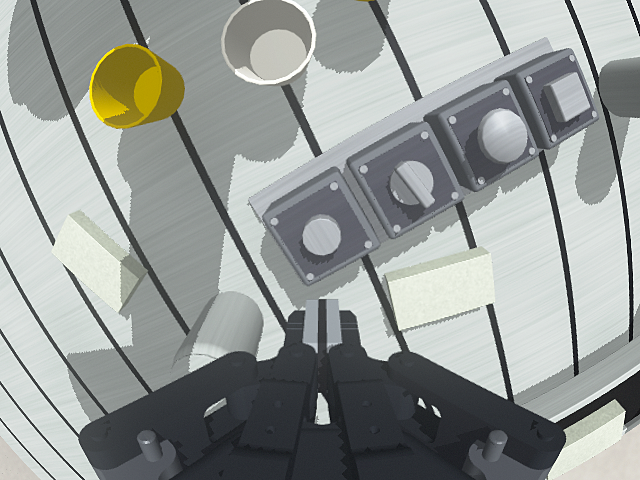

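The start button is at (322,237), a flat round cap directly under the tool. The can at (225,325) and the carton at (440,288) are clear. Pressing now.

```bash
python3 - <<'E'
from h import *
from plant import ctrl,sensors
p=wrist_at_z(sensors.read_state(),(322,237),70);print(p)
if np.hypot(p[0]-533.5,p[1]+20)<5: press(533.5,-20)
im,d=optics.grab_frame("top"); cv2.imwrite("pics/t2.png",im[:,:,::-1]);print(sensors.read_state()["t"])
E
```

```text
[533.51814211 -20.57113879  70.        ]
above (array([534.4, -20.2, 103.2]), array([ 0.35, -0.03,  0.13]), 10.18)
hit True
down (array([533.5, -20. ,  87.2]), array([-1.54, -0.25,  4.14]), 11.53)
held (array([533.5, -20. ,  87.1]), array([-0.09,  0.15,  5.47]), 11.73)
up (array([533.2, -20. , 109.6]), array([-0.09, -0.97,  0.34]), 12.67)
13.6
```

Same depth as on reset, and released. The hand is clear at z=220.

```bash
python3 -c "
from plant import ctrl
ctrl.hold(.3);print(ctrl.finish_job())"
```

```text
the job is handed in; nothing more can be done
None
```

I pressed the reset button about 7.9 mm, then the start button the same, each with about 5 N and each released. I handed the job in at about 14 s with the hand clear; finishing returned no verdict, so the result isn't confirmed.

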